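# Press a pivot pin home with the locking clamp

### The arm

A 6-joint arm with a two-finger parallel gripper is mounted at the origin on the work surface. World frame = base frame: x ahead of the robot, y to its left, z up, the work surface at z = 0. Lengths are in m, angles in rad, forces in N, time in s.
With the tool pointing down it reaches from about 0.325 to 0.9 m from the base axis. Payload 6.1 kg.
Tool frame: the origin (TCP) lies midway between the tips of the shut fingers; the grasp point (between the pads) lies 19 mm behind it; z points along the fingers, y is the line along which they close (so a half turn about z gives the same grasp; the last joint's range is limited). The gripper opens to 87 mm and grips with 3 to 60 N. Pads are 19 mm wide; open, the fingers measure 117 mm over their backs; the gripper's body (75 mm by 190 mm) begins 51 mm behind the grasp point.
Start: joints at [1.009, 0.22, 1.526, -0, 1.395, -0.126], TCP at [0.264, 0.567, 0.223] pointing down, gripper open.
Joint ranges: [-2.98, 2.98], [-0.91, 2.08], [0.09, 2.57], [-1.24, 4.39], [0.2, 2.65], [-2.68, 2.68]. Speed limits (rad/s): [2.57, 2.57, 3.01, 3.14, 3.14, 3.14].

### API

Orientations are given as a unit quaternion [w, x, y, z].
In Python, from station import monitor, read_camera, get_calibration, ctrl gives the robot as it stands.
- The arm moves only by the tool step_arm, never from a script. Its argument "series" is a list of rows, each a list of 6 numbers: the shift along the world's x, y, z each as a share of 250 mm, from -1 to 1, then the turn, a rotation vector about the world's x, y, z each as a share of pi rad, from -1 to 1. A call has exactly 5 rows; each row shifts and turns the commanded pose from where the row before left it; what a row does not reach is not made up. A row lasts 1/12 s, in which the tool goes at most 41.7 mm and 7.16 degrees, less where a joint would pass 70% of its speed; a pose out of reach is approached as far as the arm can. A call with a number of a shift or a turn outside -1 to 1 is refused whole. A call with a gripper value outside its range is refused whole. "jaw" is the opening, from 0 (shut) to 1 (fully open), set as the call begins (left out, the last holds). The fingers move at their own pace and stop on an object; "newtons" is the grip in N (left out, the last holds). Time passes only in rows, so rows that do not move let the fingers close, or fill a call up. It gives the time, the measured TCP pose, the force, the opening and the grip force at its end, in the units of the state.
- monitor.get_obs(): the state, without advancing time (a new reading comes with each control period).
- read_camera(name): name is "scene" or "top" or "wrist"; returns the picture (480x640x3 uint8, red, green, blue); there is no depth.
- get_calibration(name): a dict with "fovy" (degrees; the focal length in pixels is half the picture's height over the tangent of half this angle, whatever the lens; pixels are square), "cx", "cy" (the principal point, pixels), "position" and "orientation" of the camera in the world; the wrist camera has in their place "hand_eye" (4x4, takes a point from camera to tool coordinates, whose origin is the TCP and whose axes are the flange's). Camera axes: x right, y up, looking along -z (the intrinsics and any distortion apply to the point x, -y, -z); pixel columns grow to the right and rows downward; lengths in m; the calibration is good to about 2 mm. The wrist camera is an equidistant fisheye: a pixel r from the principal point sees the ray r / f radians off the axis. A picture is of the moment at which its call begins: read the wrist's pose just before it. get_calibration takes no time and is no camera call.
- ctrl.hand_in(): hands the job in; it is judged then, once.
The state is a dict: "t": time; "q": joint angles; "joint_vel": joint speeds; "joint_torque": joint torques, N m; "ee_pos": TCP position; "eef_rot": TCP orientation; "ft_force": force on the tool from outside, world axes, zero at the start; "ft_torque": the same for the moment, N m; "width": finger opening in m; "finger_force": force on a finger pad.
Only numpy, scipy, OpenCV 4.12 (cv2) and the standard library are available. Lean on these libraries where they do the work, as an engineer would, in place of code of your own. Each camera call takes 0.05 s, during which the arm holds its last target. There are 200 camera calls.

### The job

Slide the blue hinge link, pin end first and pin upward, into the nest of the bench-mounted locking clamp until it rests gently against the brass stop (never more than 20 N on the stop), and let go of it. Push the red handle down until the clamp snaps over centre and stays locked by itself with the pin pressed flush, keeping the push on the handle under 25 N. Then lift the yellow release lever to free the link, let the jaw spring wide open, and leave the link in place against the stop with everything else on the bench undisturbed.

Things in the scene. Friction and masses are not known exactly. Their poses are not given: they have to be found in the camera images.
- clamp: Locking C-clamp (bench-mounted locking pliers) on a grey base plate 295 x 80 x 10 mm, bolted down. Origin on the bench top straight below the pressing pad; x runs level from the handle to the open mouth of the jaws, y sideways, z up ('clamp x' etc. below mean this frame). The jaws open to clamp +x, the red handle points to clamp -x.
- nest_end (a point): Point on the floor of the aluminium nest, mid-width, at the face of the stop: clamp x = -22 mm, 60 mm above the bench. Axes as the clamp's. Guide walls 8 mm high, 38 mm apart inside, run from here 60 mm towards the mouth, then flare outward over 18 mm.
- nest_mouth (a point): Outer end of the nest's floor, mid-width: clamp x = +58 mm, 60 mm above the bench. The shelf is 80 mm long and 56 mm wide. Beyond it, and beside it there, is free space down to the bench.
- stop: Fixed brass stop at the inner end of the nest, 36 mm wide, 12 mm high, 10 mm thick, its face square to clamp x at x = -22 mm. The link is slid towards clamp -x until its pin end touches it. More than 20 N on it counts as ramming. (Origin: as the clamp's.)
- plate: Loose hinge link: blue flat steel bar 130 x 36 x 10 mm, 0.3 to 0.42 kg, lying flat on the bench. Origin at the centre of its underside, z up, x along it from the pin end (-65 mm) to the free end (+65 mm). A brass pin 10 mm thick stands up at x = -43 mm; a dark hole marks x = +43 mm, a good place to hold it across its width. Seated, its x is along clamp x and the hole is at clamp x = +86 mm.
- plate_end (a point): Middle of the link's pin-end edge, on its underside (link x = -65 mm); it meets nest_end when the link is seated. The last 50 mm of the free end then stick out of the nest.
- pin (a joint): How far the pivot pin has been pressed in, m. 0: it stands 6 mm proud of the link's top face; 0.006: flush. Starts between 0 and 0.002. A press fit that takes about 30 N on the pin, and it stays where it is pressed.
- jaw: Upper jaw: a steel C arm hinged at clamp x = -60 mm, 80 mm above the bench (its origin). It carries handle, toggle and lever. A spring holds it open; the handle closes it through the toggle. Its top over the nest reaches at most 150 mm above the bench, and it ends about 10 mm beyond the pad.
- pad (a point): Centre of the underside of the jaw's round pressing pad, 20 mm across. Shut, it is at clamp x = 0 and lies on the link's top face (70 mm above the bench); open, it is 10 to 22 mm above that.
- grip: Red sleeve on the handle, 22 mm wide, 18 mm high, 110 mm long. Open it rises to the rear by some 25 to 40 degrees; locked it is about level. The height at which it locks (press_point 115 to 134 mm above the bench) and its travel there (60 to 90 mm) depend on hidden settings of the clamp: feel for it. Over 25 N on the sleeve would bend the toggle. (Origin: on the handle's hinge.)
- press_point (a point): Middle of the sleeve's top face, 20 mm from its rear end: push down here. It takes 1 to 5 N at first, 6 to 10 N as the pin goes in, 10 to 18 N as the pad clamps the link, then the push falls below 2 N: past centre the handle drops the last 8 mm or so by itself onto its hard stop and stays. Let go earlier and it springs open.
- handle_hinge (a point): Pin about which the handle turns in the clamp's x-z plane, 150 mm from press_point; about 115 to 127 mm above the bench (it shifts by up to 12 mm as the jaw moves).
- release_tail (a point): Middle of the tail of the yellow release lever, 11 mm wide (clamp y), 9 mm high, 46 mm long, sticking out level with and below the sleeve's rear end, this point 34 mm behind it. Free space on both sides and below. Locked, it is 82 to 105 mm above the bench; open, 180 to 225 mm. The lever's pivot is 88 mm further forward, on the handle.
- release (a joint): Angle of the release lever against the handle, rad: 0 at rest (light return spring), grows as the tail is lifted, at most 0.36. With the clamp locked, pinching the tail and lifting it 10 to 20 mm with 5 to 20 N breaks the lock; the handle then springs up by itself, the tail rising 90 to 125 mm on an arc about the handle hinge, and the jaw opens.
- hammer: Bystander: hammer lying on the bench.
- spanner: Bystander: spanner lying on the bench.
- wire_brush: Bystander: brush lying on the bench.
- spray_can: Bystander: yellow spray can, 64 mm thick, 190 mm tall.
- angle_offcut: Bystander: offcut of steel angle, 140 x 50 x 50 mm.
- weld_square: Bystander: red welder's square, 100 mm.
There are look-alikes about, which are no part of the job. There is more than one size of the plate; the job needs the smaller.

How it is judged:
On the way, in this order (a step that is already met when the one before it is completed fails the run):
1. the link lies in the nest, pin end against the stop, let go, its pin still proud (x of plate_end in the frame of nest_end between -0.002 and 0.002 m and y of plate_end in the frame of nest_end between -0.002 and 0.002 m and z of plate_end in the frame of nest_end below 0.002 m and angle between the x axis of plate and the x axis of clamp, either way round below 0.05 rad and angle between plate's own z axis and vertical below 0.05 rad and contact force between each of the fingers, the arm and plate below 0.3 N and value of joint pin below 0.0035 m), for 0.2 s.
2. the clamp stays locked shut on the link by itself, nothing touching its handle, the pin pressed flush (x of plate_end in the frame of nest_end between -0.002 and 0.002 m and y of plate_end in the frame of nest_end between -0.002 and 0.002 m and z of plate_end in the frame of nest_end below 0.002 m and angle between the x axis of plate and the x axis of clamp, either way round below 0.05 rad and angle between plate's own z axis and vertical below 0.05 rad and contact force between each of the fingers, the arm and jaw below 0.3 N and value of joint pin above 0.005 m and z of pad in the frame of nest_end below 0.0115 m), for 0.4 s.
3. the release lever is lifted (value of joint release above 0.06 rad), for 0.04 s.
At the end, for the whole second after the job is handed in: The link lies flat in the nest with its pin end within 2 mm of the stop and its middle line within 2 mm of the nest's, pin pressed to within 1 mm of flush, the jaw sprung open (pad at least 9.5 mm above the link's top face) and at rest, the release lever back down, nothing touched by the robot (x of plate_end in the frame of nest_end between -0.002 and 0.002 m and y of plate_end in the frame of nest_end between -0.002 and 0.002 m and z of plate_end in the frame of nest_end below 0.002 m and angle between the x axis of plate and the x axis of clamp, either way round below 0.05 rad and angle between plate's own z axis and vertical below 0.05 rad and value of joint pin above 0.005 m and z of pad in the frame of nest_end above 0.0195 m and angular speed of jaw below 0.1 rad/s and linear speed of plate below 0.02 m/s and value of joint release below 0.05 rad).
It fails at once if the handle is forced: more than 25 N on its red sleeve (contact force between any of the fingers, the arm and grip above 25 N).
It fails at once if the link is rammed against the stop with more than 20 N (contact force between plate and stop above 20 N).
It fails at once if a bystander is moved more than 40 mm (distance of any of hammer, spanner, wire_brush, spray_can, angle_offcut, weld_square from where it was at the start of the episode above 0.04 m).
It also fails if it takes over 72 s, if anything falls off the work surface, if the arm or the gripper's body presses on something with over 40 N, if the wrist force passes 120 N, or if a joint passes its speed limit or range.

## Working session

There is one attempt and no reset: what is moved stays moved. The work goes in short steps, Python scripts to look and compute and a tool call to move; the robot and the scene stay as the last step left them, time stands still between calls to the robot, and variables do not carry over. Pictures are saved under pics/ and viewed, at most 10 in all, crops included, and the job is handed in when it is done.

Besides the shell and the picture viewer there is one more tool, called after "Emit:" by a JSON object that holds its "method" and its "body". step_arm: Moves the arm, as the interface text tells. Its arguments: {"type":"object","properties":{"series":{"type":"array"},"jaw":{"type":"number"},"newtons":{"type":"number"}},"required":["series"]}

```bash
mkdir -p pics; ls; python3 - <<'E'
from station import monitor, read_camera, get_calibration
import cv2
print(monitor.get_obs())
for n in("scene","top","wrist"):
    print(n,get_calibration(n))
    if n!="wrist": cv2.imwrite(f"pics/{n}0.png",read_camera(n)[:,:,::-1])
E
```

```text
pics
{'t': 0.0, 'q': array([ 1.00888963e+00,  2.21195720e-01,  1.52760466e+00, -2.49726212e-05,
        1.39467922e+00, -1.26117581e-01]), 'joint_vel': array([-0.00116744,  0.00079593, -0.000536  ,  0.00035657, -0.00019334,
       -0.00074617]), 'joint_torque': array([ 4.35377469e-04, -4.94592083e+01, -3.87389660e+01,  7.01675238e-02,
        5.67872054e-02, -1.47318415e-04]), 'ee_pos': array([0.26352243, 0.56605595, 0.2214595 ]), 'eef_rot': array([-3.06631339e-04,  2.16172200e-01,  9.76354797e-01, -8.92339748e-04]), 'ft_force': array([-0.45361362, -0.97777919, -0.03288982]), 'ft_torque': array([ 0.01284611,  0.02847723, -0.02208894]), 'finger_force': 0.0, 'width': 0.08711205293528121}
scene {'fovy': 54.09991905455882, 'cx': 315.18809549388243, 'cy': 234.96638599721032, 'position': array([ 1.19327414, -0.36759534,  0.73141395]), 'orientation': array([0.7775351 , 0.36523036, 0.22831034, 0.45817065])}
top {'fovy': 43.249401189447816, 'cx': 320.3839480932695, 'cy': 248.35080937411723, 'position': array([ 0.2956237 , -0.01812009,  1.62991046]), 'orientation': array([ 0.70946101,  0.05528742, -0.06271943, -0.69976757])}
wrist {'fovy': 65.70646984690485, 'cx': 320.83713932391856, 'cy': 237.93328663584686, 'hand_eye': array([[ 6.16445634e-04,  9.69080264e-01,  2.46744934e-01,
         6.68332255e-02],
       [ 9.99999753e-01, -5.13872852e-04, -4.80096754e-04,
        -7.98231491e-05],
       [-3.38456765e-04,  2.46745169e-01, -9.69080341e-01,
        -1.62707756e-01],
       [ 0.00000000e+00,  0.00000000e+00,  0.00000000e+00,
         1.00000000e+00]])}
```

View pics/top0.png

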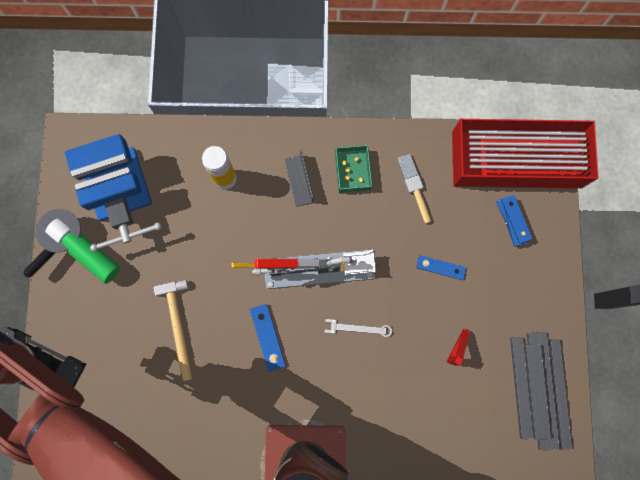

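View pics/scene0.png

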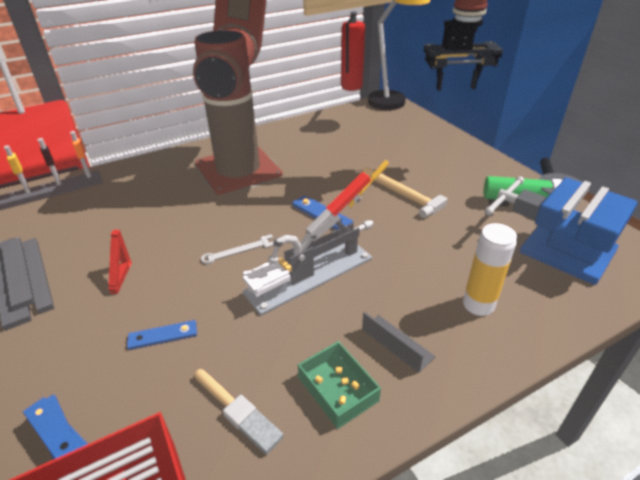

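```bash
cat > h.py <<'E'
import numpy as np, cv2
from scipy.spatial.transform import Rotation as R
from station import monitor, read_camera, get_calibration
def quat(q): return R.from_quat([q[1],q[2],q[3],q[0]])
class Cam:
    def __init__(s,n,obs=None):
        c=get_calibration(n); s.n=n; s.f=240/np.tan(np.radians(c["fovy"]/2)); s.c=np.array([c["cx"],c["cy"]])
        if n=="wrist":
            T=np.array(c["hand_eye"]); r=quat(obs["eef_rot"]).as_matrix()
            s.R=r@T[:3,:3]; s.p=obs["ee_pos"]+r@T[:3,3]
        else: s.R=quat(c["orientation"]).as_matrix(); s.p=np.array(c["position"])
    def ray(s,uv):
        d=(np.array(uv,float)-s.c)/s.f
        if s.n=="wrist":
            r=np.linalg.norm(d)+1e-12; v=np.array([d[0]/r*np.sin(r),-d[1]/r*np.sin(r),-np.cos(r)])
        else: v=np.array([d[0],-d[1],-1])
        return s.R@v
    def at(s,uv,z):
        v=s.ray(uv); return s.p+v*(z-s.p[2])/v[2]
    def proj(s,P):
        v=s.R.T@(np.array(P)-s.p); x,y,z=v[0],-v[1],-v[2]
        if s.n=="wrist":
            r=np.hypot(x,y)+1e-12; th=np.arctan2(r,z); return s.c+s.f*th*np.array([x,y])/r
        return s.c+s.f*np.array([x,y])/z
def shot(n,name=None):
    o=monitor.get_obs(); im=read_camera(n)[:,:,::-1].copy()
    if name: cv2.imwrite(f"pics/{name}.png",im)
    return Cam(n,o),im
E
python3 - <<'E'
from h import *
c=Cam("top"); im=cv2.imread("pics/top0.png")
hsv=cv2.cvtColor(im,cv2.COLOR_BGR2HSV)
m=cv2.inRange(hsv,(100,120,60),(125,255,255))
m=cv2.morphologyEx(m,cv2.MORPH_CLOSE,np.ones((5,5)))
for k in cv2.findContours(m,0,1)[0]:
    if cv2.contourArea(k)<200: continue
    b=cv2.boxPoints(cv2.minAreaRect(k)); w=np.array([c.at(p,.01) for p in b])
    print(w.mean(0).round(4),[round(np.linalg.norm(w[i]-w[i+1]),4) for i in (0,1)],b.mean(0).round())
a,b=c.at((426,263.5),.013),c.at((460,270),.01); print(a,b,np.linalg.norm(a-b))
for p in[(377,251),(377,278),(266,288),(266,262)]: print(p,c.at(p,.01).round(3))
cr=im[225:310,225:385]; cv2.imwrite("pics/c1.png",cv2.resize(cr,None,fx=5,fy=5,interpolation=cv2.INTER_CUBIC))
E
```

```text
[0.3285 0.1048 0.01  ] [np.float64(0.0485), np.float64(0.1719)] [267. 337.]
[ 0.5224 -0.3601  0.01  ] [np.float64(0.0354), np.float64(0.1303)] [441. 267.]
[ 0.6541 -0.5644  0.01  ] [np.float64(0.056), np.float64(0.138)] [514. 221.]
[0.759  0.5562 0.01  ] [np.float64(0.1891), np.float64(0.2238)] [107. 178.]
[ 0.53113347 -0.31939768  0.013     ] [ 0.51514175 -0.4118134   0.01      ] 0.09383709721412124
(377, 251) [ 0.564 -0.187  0.01 ]
(377, 278) [ 0.49  -0.187  0.01 ]
(266, 288) [0.459 0.111 0.01 ]
(266, 262) [0.529 0.113 0.01 ]
```

View pics/c1.png

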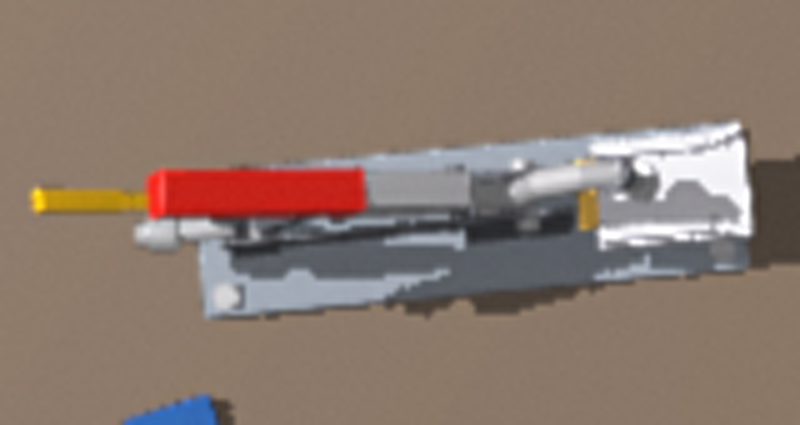

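Emit:
{"method": "step_arm", "body": {"series": [[0.06,-0.13,0.06,0,0,-0.0166],[0.06,-0.13,0.06,0,0,-0.0166],[0.06,-0.13,0.06,0,0,-0.0166],[0.06,-0.13,0.06,0,0,-0.0166],[0.06,-0.13,0.06,0,0,-0.0166]], "jaw": 0.7}}

```text
t: 0.52
ee_pos: [0.3389, 0.4024, 0.2976]
eef_rot: [-0.0, 0.342, 0.94, -0.0]
ft_force: [1.2, -0.1, -0.3]
width: 0.0644
finger_force: 0.0
```

Emit:
{"method": "step_arm", "body": {"series": [[0.06,-0.14,0,0,0,-0.0166],[0.06,-0.14,0,0,0,-0.0166],[0.06,-0.14,0,0,0,-0.0166],[0.06,-0.14,0,0,0,-0.0166],[0.06,-0.14,0,0,0,-0.0166]]}}

```text
t: 0.93
ee_pos: [0.4139, 0.2273, 0.2973]
eef_rot: [-0.0, 0.462, 0.887, -0.0]
ft_force: [1.9, -0.2, 0.1]
width: 0.0607
finger_force: 0.0
```

Emit:
{"method": "step_arm", "body": {"series": [[0.06,-0.14,0,0,0,-0.0166],[0.06,-0.14,0,0,0,-0.0166],[0.06,-0.14,0,0,0,-0.0166],[0.06,-0.14,0,0,0,-0.0166],[0.06,-0.14,0,0,0,-0.0166]]}}

```text
t: 1.35
ee_pos: [0.489, 0.0522, 0.2973]
eef_rot: [-0.0, 0.573, 0.819, -0.0]
ft_force: [1.2, 0.5, 0.2]
width: 0.0613
finger_force: 0.0
```

Emit:
{"method": "step_arm", "body": {"series": [[0.03,-0.14,0,0,0,-0.0166],[0.03,-0.14,0,0,0,-0.0166],[0.03,-0.14,0,0,0,-0.0166],[0,-0.14,0,0,0,-0.0166],[0,-0.14,0,0,0,-0.0166]]}}

```text
t: 1.77
ee_pos: [0.511, -0.1226, 0.2969]
eef_rot: [-0.0, 0.675, 0.738, -0.0]
ft_force: [0.4, -0.1, -0.1]
width: 0.0611
finger_force: 0.0
```

Emit:
{"method": "step_arm", "body": {"series": [[0,-0.14,0,0,0,-0.0166],[0,-0.14,0,0,0,-0.0166],[0,-0.14,0,0,0,-0.0166],[0,-0.14,0,0,0,-0.0166],[0,-0.14,0,0,0,-0.0166]]}}

```text
t: 2.18
ee_pos: [0.5108, -0.2975, 0.297]
eef_rot: [-0.0, 0.765, 0.644, -0.0]
ft_force: [0.9, -0.2, -0.2]
width: 0.0608
finger_force: 0.0
```

```bash
python3 - <<'E'
from h import *
o=monitor.get_obs(); print(o["t"],o["ee_pos"],o["eef_rot"],o["q"])
c,im=shot("wrist","w1")
E
```

```text
2.1833 [ 0.51081487 -0.2975237   0.29700913] [-4.19448011e-04  7.65068819e-01  6.43948387e-01 -3.50860735e-05] [-6.60834061e-01  1.02107294e-01  1.52085159e+00  1.06648509e-04
  1.51946883e+00 -4.89339305e-01]
```

View pics/w1.png

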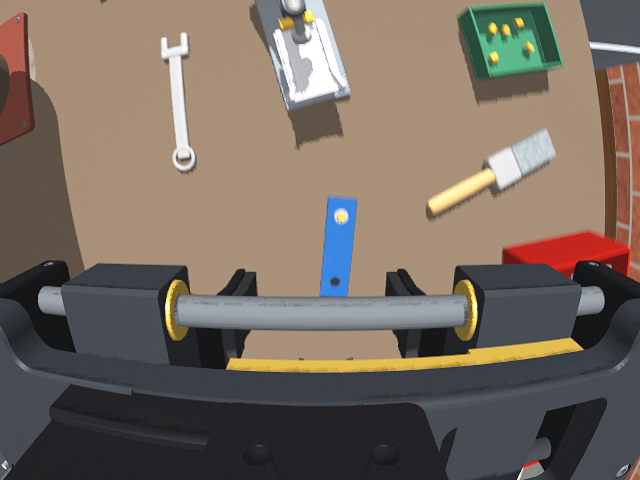

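```bash
python3 - <<'E'
from h import *
o=monitor.get_obs(); c=Cam("wrist",o); im=cv2.imread("pics/w1.png")
m=cv2.inRange(cv2.cvtColor(im,cv2.COLOR_BGR2HSV),(100,120,60),(125,255,255)); m[:, :250]=0;m[:,420:]=0;m[:150]=0;m[292:]=0
ys,xs=np.nonzero(m); P=np.array([c.at((x,y),.01)[:2] for x,y in zip(xs,ys)],np.float32)
r=cv2.minAreaRect(P); print(r)
l,rr=[],[]
for y in range(205,288,3):
    k=np.nonzero(m[y])[0]
    if len(k)>8: l.append(c.at((k[0]-.5,y),.01)[:2]); rr.append(c.at((k[-1]+.5,y),.01)[:2])
for s in(l,rr):
    v=cv2.fitLine(np.array(s,np.float32),cv2.DIST_HUBER,0,.001,.001).ravel(); print(v, np.degrees(np.arctan2(v[1],v[0])))
print("pin",c.at((341,217),.013),"hole",c.at((335,282),.01))
print("top end",c.at((342.5,197.5),.01))
cr=im[0:130,240:370]; cv2.imwrite("pics/c2.png",cv2.resize(cr,None,fx=4.5,fy=4.5,interpolation=cv2.INTER_CUBIC))
E
```

```text
((0.5202807784080505, -0.3661439120769501), (0.12358149886131287, 0.03551251068711281), 75.33609771728516)
[ 0.25444683  0.9670868   0.50276786 -0.36320353] 75.259186
[ 0.25362256  0.9673033   0.5378506  -0.36839762] 75.308014
pin [ 0.53040802 -0.32882901  0.013     ] hole [ 0.50890971 -0.41246866  0.01      ]
top end [ 0.5363091  -0.30582338  0.01      ]
```

View pics/c2.png

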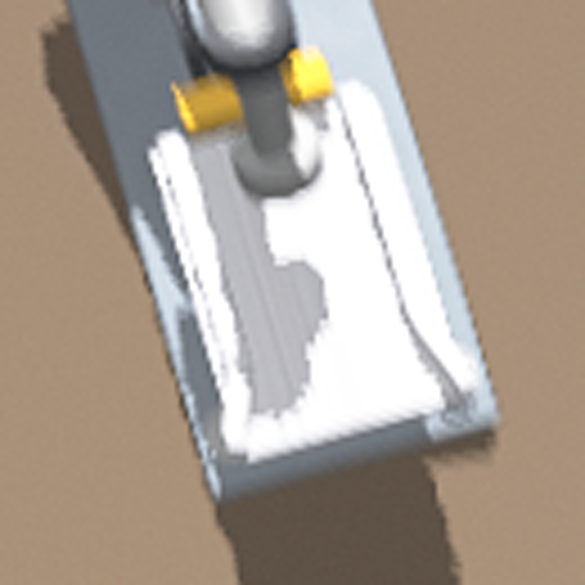

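Emit:
{"method": "step_arm", "body": {"series": [[0,-0.04,-0.1,0,0,-0.009],[0,-0.04,-0.1,0,0,-0.009],[0,-0.04,-0.1,0,0,-0.009],[0,0,0,0,0,0],[0,0,0,0,0,0]]}}

```text
t: 2.65
ee_pos: [0.5101, -0.325, 0.2206]
eef_rot: [-0.002, 0.791, 0.612, -0.0]
ft_force: [-0.2, 0.3, -0.0]
width: 0.0609
finger_force: 0.0
```

```bash
cat > link.py <<'E'
from h import *
def link(c,im,z=.01,box=(200,440,100,330)):
    m=cv2.inRange(cv2.cvtColor(im,cv2.COLOR_BGR2HSV),(100,120,60),(125,255,255))
    k=np.zeros_like(m); x0,x1,y0,y1=box; k[y0:y1,x0:x1]=m[y0:y1,x0:x1]
    n,lab,st,_=cv2.connectedComponentsWithStats(k); i=1+np.argmax(st[1:,4]); k=(lab==i)
    ys,xs=np.nonzero(k); P=np.array([c.at((x,y),z)[:2] for x,y in zip(xs,ys)],np.float32)
    print("px",st[i]); return cv2.minAreaRect(P),k,P
E
python3 - <<'E'
from link import *
o=monitor.get_obs(); print(o["ee_pos"],o["eef_rot"],o["joint_vel"].round(3))
c,im=shot("wrist","w2"); r,k,P=link(c,im); print(r,cv2.boxPoints(r))
a=np.radians(75.3); u=np.array([np.cos(a),np.sin(a)]); s=P@u; print("pin end tip along",s.max(), (P@np.array([-u[1],u[0]])).min(),(P@np.array([-u[1],u[0]])).max())
m=P[s>s.max()-.003].mean(0); print("pin edge mid",m,"centre",m-.0635*u)
E
```

```text
[ 0.51013664 -0.3250458   0.22057105] [-2.42109630e-03  7.90793141e-01  6.12078563e-01 -4.22772708e-04] [ 0.016 -0.043 -0.049  0.004  0.009 -0.001]
px [ 324  179   35  118 3670]
((0.5221812129020691, -0.35867536067962646), (0.12654376029968262, 0.03492073714733124), 75.66832733154297) [[ 0.48960224 -0.41565612]
 [ 0.52343625 -0.42430022]
 [ 0.5547602  -0.3016946 ]
 [ 0.5209262  -0.2930505 ]]
pin end tip along -0.15105494930187507 -0.613972491025533 -0.5783144919511746
pin edge mid [ 0.5371432  -0.29833248] centre [ 0.52102954 -0.35975398]
```

View pics/w2.png

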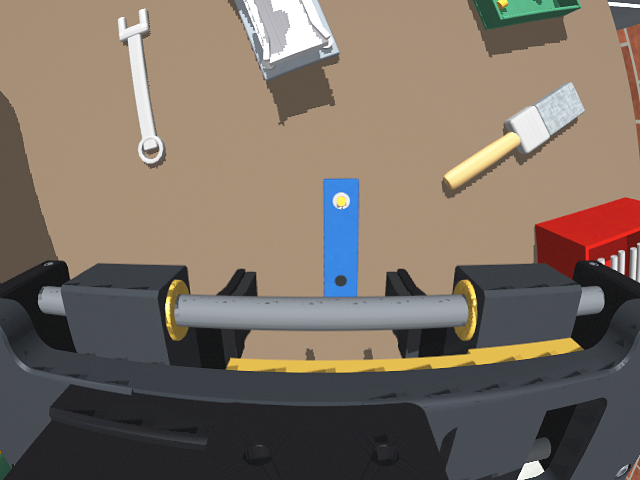

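Emit:
{"method": "step_arm", "body": {"series": [[0.002,-0.0556,-0.14,0,0,0],[0.002,-0.0556,-0.14,0,0,0],[0.002,-0.0556,-0.14,0,0,0],[0.002,-0.0556,-0.14,0,0,0],[0.002,-0.0556,-0.14,0,0,0]]}}

```text
t: 3.12
ee_pos: [0.5159, -0.3966, 0.0493]
eef_rot: [0.002, 0.79, 0.613, 0.0]
ft_force: [0.2, -0.1, -0.6]
width: 0.0605
finger_force: 0.0
```

Emit:
{"method": "step_arm", "body": {"series": [[0,0,-0.06,0,0,0],[0,0,-0.06,0,0,0],[0,0,-0.04,0,0,0],[0,0,0,0,0,0],[0,0,0,0,0,0]]}}

```text
t: 3.53
ee_pos: [0.5149, -0.3952, 0.0091]
eef_rot: [0.001, 0.791, 0.612, 0.0]
ft_force: [0.8, -0.7, 0.5]
width: 0.0605
finger_force: 0.0
```

Emit:
{"method": "step_arm", "body": {"series": [[-0.01,0,-0.01,0,0,0],[0,0,-0.01,0,0,0],[0,0,0,0,0,0],[0,0,0,0,0,0],[0,0,0,0,0,0]]}}

```text
t: 3.95
ee_pos: [0.5115, -0.3956, 0.003]
eef_rot: [0.0, 0.791, 0.612, 0.0]
ft_force: [-0.4, -0.8, -0.1]
width: 0.0607
finger_force: 0.0
```

Emit:
{"method": "step_arm", "body": {"series": [[0,0,0,0,0,0],[0,0,0,0,0,0],[0,0,0,0,0,0],[0,0,0,0,0,0],[0,0,0,0,0,0]], "jaw": 0.2, "newtons": 50}}

```text
t: 4.37
ee_pos: [0.5114, -0.3955, 0.0025]
eef_rot: [0.0, 0.791, 0.612, 0.0]
ft_force: [0.4, 0.6, -1.0]
width: 0.0356
finger_force: 35.7
```

Emit:
{"method": "step_arm", "body": {"series": [[0,0,0.04,0,0,0],[0,0,0.08,0,0,0],[0,0,0.1,0,0,0],[0,0,0.12,0,0,0],[0,0,0.06,0,0,0]]}}

```text
t: 4.78
ee_pos: [0.5122, -0.3963, 0.1063]
eef_rot: [0.002, 0.791, 0.612, 0.0]
ft_force: [0.4, -1.2, -2.5]
width: 0.0356
finger_force: 50.0
```

Emit:
{"method": "step_arm", "body": {"series": [[0,0,0,0,0,0],[0,0,0,0,0,0],[0,0,0,0,0,0],[0,0,0,0,0,0],[0,0,0,0,0,0]]}}

```text
t: 5.2
ee_pos: [0.5102, -0.3944, 0.1002]
eef_rot: [-0.002, 0.791, 0.612, -0.0]
ft_force: [-0.0, 0.4, -3.2]
width: 0.0351
finger_force: 50.0
```

```bash
python3 - <<'E'
from link import *
o=monitor.get_obs(); print(o["ee_pos"],o["eef_rot"],o["joint_vel"].round(3),o["width"])
c,im=shot("wrist","w3"); 
cr=im[0:300,160:460]; cv2.imwrite("pics/c3.png",cv2.resize(cr,None,fx=2,fy=2,interpolation=cv2.INTER_CUBIC))
E
```

```text
[ 0.51023126 -0.39435667  0.10020985] [-1.90399929e-03  7.90849836e-01  6.12007223e-01 -2.65710503e-04] [ 0.    -0.004 -0.009 -0.     0.002 -0.   ] 0.03506777720862448
```

View pics/c3.png

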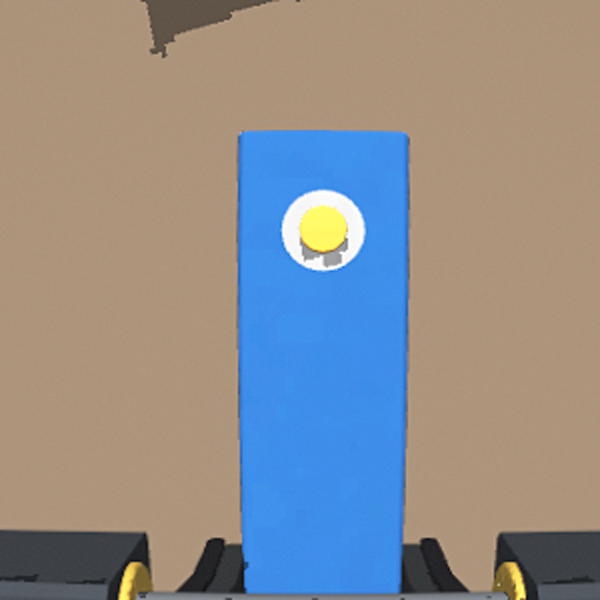

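Emit:
{"method": "step_arm", "body": {"series": [[0,0.09,0.12,0,0,0],[0,0.09,0.12,0,0,0],[0,0.09,0.12,0,0,0],[0,0.07,0.12,0,0,0],[0,0.04,0.06,0,0,0]]}}

```text
t: 5.67
ee_pos: [0.5125, -0.2992, 0.2412]
eef_rot: [0.002, 0.79, 0.612, 0.001]
ft_force: [1.8, -1.0, -3.3]
width: 0.0351
finger_force: 50.0
```

Emit:
{"method": "step_arm", "body": {"series": [[0,0,0.02,0,0,0],[0,0,0,0,0,0],[0,0,0,0,0,0],[0,0,0,0,0,0],[0,0,0,0,0,0]]}}

```text
t: 6.08
ee_pos: [0.5103, -0.3006, 0.24]
eef_rot: [-0.002, 0.791, 0.612, -0.001]
ft_force: [0.2, -0.3, -3.3]
width: 0.0352
finger_force: 50.0
```

```bash
python3 - <<'E'
from link import *
o=monitor.get_obs(); print(o["ee_pos"],o["eef_rot"],o["joint_vel"].round(3),o["width"])
c,im=shot("wrist","w4"); 
for p in [(.536,-.187,.06),(.526,-.107,.06),(.52,0,.01)]: print(c.proj(p))
cr=im[0:200,200:400]; cv2.imwrite("pics/c4.png",cv2.resize(cr,None,fx=3,fy=3,interpolation=cv2.INTER_CUBIC))
E
```

```text
[ 0.51028001 -0.30060036  0.23999204] [-1.88446961e-03  7.91140921e-01  6.11630734e-01 -5.81474686e-04] [ 0.003 -0.003 -0.003  0.001  0.003  0.002] 0.03522230998520754
[317.26589675  92.40080544]
[285.22322001  16.98067849]
[261.91170756 -46.4159972 ]
```

View pics/c4.png

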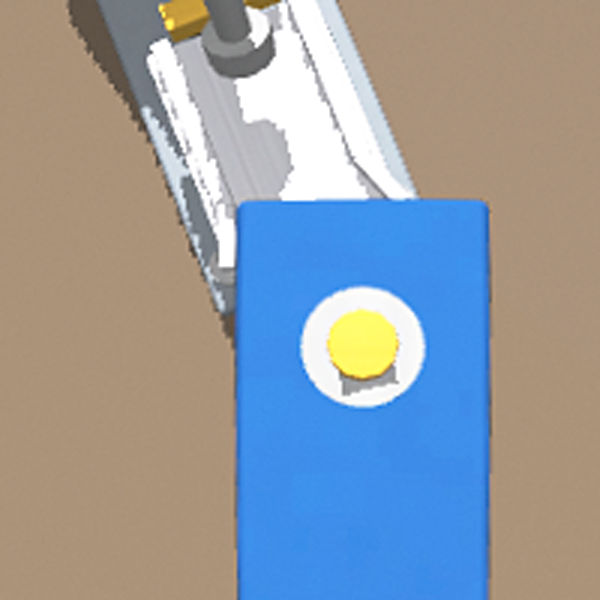

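```bash
cat > edge.py <<'E'
from h import *
def refine(im,a,b,w=5,n=40,t0=.05,t1=.95):
    g=cv2.GaussianBlur(im,(0,0),.8).astype(np.float32); a=np.array(a,float);b=np.array(b,float)
    d=(b-a)/np.linalg.norm(b-a); nn=np.array([-d[1],d[0]]); out=[]
    s=np.arange(-w,w+.01,.25)
    for t in np.linspace(t0,t1,n):
        p=a+t*(b-a); q=(p+s[:,None]*nn).astype(np.float32)
        v=cv2.remap(g,q[:,0].reshape(1,-1),q[:,1].reshape(1,-1),cv2.INTER_LINEAR)[0]
        k=np.argmax(np.abs(np.gradient(v,axis=0)).sum(1)); out.append(p+s[k]*nn)
    return np.array(out)
def wline(c,px,z):
    P=np.array([c.at(p,z)[:2] for p in px],np.float32)
    v=cv2.fitLine(P,cv2.DIST_HUBER,0,.0005,.0001).ravel()
    res=np.abs((P-v[2:])@np.array([-v[1],v[0]])); return v,np.median(res)
E
python3 - <<'E'
from edge import *
o=monitor.get_obs(); c4=Cam("wrist",o); i4=cv2.imread("pics/w4.png")
o2=dict(ee_pos=np.array([0.51013664,-0.3250458,0.22057105]),eef_rot=[-2.42109630e-03,7.90793141e-01,6.12078563e-01,-4.22772708e-04])
c2=Cam("wrist",o2); i2=cv2.imread("pics/w2.png"); ct=Cam("top"); it=cv2.imread("pics/top0.png")
def show(n,c,im,a,b,z=.01,w=4):
    v,r=wline(c,refine(im,a,b,w),z); x=v[2]+v[0]/v[1]*(-.15-v[3])
    print(n,"heading",np.degrees(np.arctan2(v[1],v[0])).round(2)%180,"x@y=-.15:",x.round(4),"x@0.1",(v[2]+v[0]/v[1]*(.1-v[3])).round(4),"pt",v[2:].round(3),r.round(4))
T=lambda x,y:(225+x/5,225+y/5); W=lambda x,y:(200+x/3,y/3)
show("top lower",ct,it,T(208,318),T(747,268)); show("top upper",ct,it,T(380,155),T(590,137))
show("w4 right",c4,i4,W(340,10),W(408,185)); show("w4 left",c4,i4,W(85,30),W(225,305))
show("w2 front",c2,i2,(269,79),(338,53)); show("top front",ct,it,T(746,130),T(748,265))
show("w2 left",c2,i2,(236,2),(266,76));show("w2 right",c2,i2,(316,2),(338,50))
E
```

```text
top lower heading 95.72 x@y=-.15: 0.486 x@0.1 0.461 pt [ 0.475 -0.042] 0.0031
top upper heading 95.29 x@y=-.15: 0.5641 x@0.1 0.541 pt [ 0.553 -0.03 ] 0.0004
w4 right heading 96.13 x@y=-.15: 0.5657 x@0.1 0.5388 pt [ 0.562 -0.117] 1e-04
w4 left heading 101.54 x@y=-.15: 0.4878 x@0.1 0.4368 pt [ 0.482 -0.12 ] 0.0018
w2 front heading 6.67 x@y=-.15: 0.7456 x@0.1 2.8827 pt [ 0.528 -0.176] 1e-04
top front heading 3.85 x@y=-.15: 0.9698 x@0.1 4.688 pt [ 0.526 -0.18 ] 0.0008
w2 left heading 97.46 x@y=-.15: 0.4875 x@0.1 0.4548 pt [ 0.485 -0.131] 0.0006
w2 right heading 95.85 x@y=-.15: 0.5655 x@0.1 0.5399 pt [ 0.565 -0.142] 0.0002
```

```bash
cat > clampm.py <<'E'
from edge import *
h=np.radians(95.9); U=-np.array([np.cos(h),np.sin(h)])  # clamp +x in world
V=np.array([-U[1],U[0]])                               # clamp +y
A=np.array([.5257,-.15])                               # point on axis
E
python3 - <<'E'
from clampm import *
o2=dict(ee_pos=np.array([0.51013664,-0.3250458,0.22057105]),eef_rot=[-2.42109630e-03,7.90793141e-01,6.12078563e-01,-4.22772708e-04])
o=monitor.get_obs()
for n,c,f in(("w2",Cam("wrist",o2),"w2"),("w4",Cam("wrist",o),"w4"),("top",Cam("top"),"top0")):
    im=cv2.imread(f"pics/{f}.png").astype(np.float32)
    for lat in(-.022,-.01,.01,.022):
        row=[]
        for a in np.arange(-.05,.06,.001):
            p=A+U*a+V*lat; u=c.proj([*p,.06]).astype(np.float32)
            if 0<=u[0]<639 and 0<=u[1]<479: row.append((a,cv2.getRectSubPix(im,(1,1),tuple(map(float,u)))[0,0]))
        g=[(round(float(row[i][0]*1000)),int(np.linalg.norm(row[i+1][1]-row[i-1][1]))) for i in range(1,len(row)-1)]
        print(n,lat,[x for j,x in enumerate(g) if x[1]>45 and x[1]==max(y[1] for y in g[max(0,j-2):j+3])])
E
```

```text
w2 -0.022 [(-2, 93), (6, 85), (10, 131), (17, 114), (24, 206), (37, 55)]
w2 -0.01 [(16, 122), (24, 219), (37, 57)]
w2 0.01 [(24, 226), (37, 52)]
w2 0.022 [(6, 118), (11, 50), (19, 113), (24, 206), (29, 119), (37, 179), (45, 117)]
w4 -0.022 [(-1, 115), (6, 94), (13, 125)]
w4 -0.01 [(-44, 66), (5, 130), (44, 182)]
w4 0.01 [(-47, 217), (-40, 178), (12, 200), (42, 199), (51, 114)]
w4 0.022 [(7, 117), (16, 115)]
top -0.022 [(2, 55), (5, 66), (23, 134)]
top -0.01 [(17, 70), (24, 176)]
top 0.01 [(-37, 56), (-34, 81), (-33, 81), (-26, 60), (-21, 72), (24, 180)]
top 0.022 [(17, 50), (20, 49), (25, 166)]
```

```bash
python3 - <<'E'
from clampm import *
from link import link
o2=dict(ee_pos=np.array([0.51013664,-0.3250458,0.22057105]),eef_rot=[-2.42109630e-03,7.90793141e-01,6.12078563e-01,-4.22772708e-04])
o=monitor.get_obs()
for n,c,f in(("w2",Cam("wrist",o2),"w2"),("top",Cam("top"),"top0")):
    im=cv2.imread(f"pics/{f}.png").astype(np.float32)
    for z in (.06,.068):
      for a in(-.01,0,.01,.02):
        row=[]
        for l in np.arange(-.045,.0451,.001):
            p=A+U*a+V*l; u=c.proj([*p,z])
            if 0<=u[0]<639 and 0<=u[1]<479: row.append((l,cv2.getRectSubPix(im,(1,1),tuple(map(float,u)))[0,0]))
        g=[(round(float(row[i][0]*1000)),int(np.linalg.norm(row[i+1][1]-row[i-1][1]))) for i in range(1,len(row)-1)]
        print(n,z,a,[x for j,x in enumerate(g) if x[1]>45 and x[1]==max(y[1] for y in g[max(0,j-2):j+3])])
c=Cam("wrist",o); im=cv2.imread("pics/w4.png"); z=o["ee_pos"][2]+.0075
r,k,P=link(c,im,z); print(o["ee_pos"],r)
ys=np.nonzero(k.any(1))[0]; L=[];Rr=[]
for y in range(ys[0]+5,ys[-1]-12):
    x=np.nonzero(k[y])[0]; L.append((x[0]-.5,y)); Rr.append((x[-1]+.5,y))
for e in(L,Rr):
    v,res=wline(c,e,z); print(v,np.degrees(np.arctan2(v[1],v[0]))%180,res)
t=[(x,ys[0]-.5) for x in range(285,358)]; v,res=wline(c,t,z); print("end",v)
print("mid of pin end",c.at((np.mean([L[0][0],Rr[0][0]]),ys[0]-.5),z))
E
```

```text
w2 0.06 -0.01 [(-35, 148), (-28, 73), (-25, 66), (-20, 152), (3, 127), (18, 137), (21, 177), (28, 59), (33, 139)]
w2 0.06 0 [(-33, 169), (-28, 217), (-23, 51), (-1, 106), (18, 132), (21, 122), (28, 57), (33, 132)]
w2 0.06 0.01 [(-34, 65), (-27, 203), (-22, 177), (-6, 115), (19, 114), (24, 176), (29, 62), (33, 134)]
w2 0.06 0.02 [(-29, 90), (-28, 90), (-24, 105), (-17, 95), (-15, 95), (23, 115), (27, 89), (33, 131)]
w2 0.068 -0.01 [(-34, 136), (-27, 232), (-20, 135), (3, 129), (20, 140), (27, 72), (32, 135)]
w2 0.068 0 [(-32, 180), (-27, 229), (-21, 114), (2, 136), (20, 139), (28, 56), (32, 136)]
w2 0.068 0.01 [(-33, 95), (-27, 237), (-21, 196), (-6, 114), (22, 193), (27, 55), (32, 133)]
w2 0.068 0.02 [(-35, 113), (-30, 215), (-24, 151), (-17, 90), (-11, 95), (21, 107), (25, 163), (32, 143)]
top 0.06 -0.01 [(-27, 153), (-19, 75), (5, 108), (18, 64), (21, 72), (32, 80)]
top 0.06 0 [(-28, 105), (-22, 104), (1, 58), (2, 58), (18, 77), (23, 90), (28, 62), (29, 62)]
top 0.06 0.01 [(-44, 80), (-26, 96), (-25, 96), (-18, 71), (-5, 101), (19, 64), (25, 70), (33, 86)]
top 0.06 0.02 [(-27, 165), (-16, 46), (24, 78), (27, 76), (32, 106)]
top 0.068 -0.01 [(-28, 139), (-23, 50), (-20, 73), (4, 110), (17, 65), (20, 68), (30, 75)]
top 0.068 0 [(-29, 93), (-23, 105), (0, 63), (16, 72), (22, 90), (28, 59), (29, 59)]
top 0.068 0.01 [(-25, 103), (-24, 103), (-19, 75), (-6, 97), (18, 53), (23, 89), (31, 94)]
top 0.068 0.02 [(-28, 164), (22, 87), (31, 101)]
px [  278   100    85   197 15014]
[ 0.51042827 -0.30061031  0.2403073 ] ((0.5217185020446777, -0.25882571935653687), (0.08603009581565857, 0.03565538302063942), 75.41495513916016)
[ 0.25635096  0.9665838   0.50601697 -0.24861301] 75.14635 7.2645256e-05
[ 0.24480362  0.96957266  0.54173577 -0.250573  ] 75.829765 5.524326e-05
end [ 0.9678151  -0.25166243  0.53251374 -0.21716607]
mid of pin end [ 0.53230427 -0.21715927  0.2478073 ]
```

```bash
python3 - <<'E'
from clampm import *
from link import link
o=monitor.get_obs(); print(o["ee_pos"],o["eef_rot"])
c=Cam("wrist",o); im=cv2.imread("pics/w4.png"); z0=o["ee_pos"][2]+.0075
r,k,P=link(c,im,z0,(200,440,40,300)); ys=np.nonzero(k.any(1))[0]; print(ys[0],ys[-1])
u=np.array([.25,.968])
for dz in(-.008,-.004,0,.004):
    w=[]
    for y in(ys[0]+3,ys[0]+60,ys[-1]-60,ys[-1]-20):
        x=np.nonzero(k[y])[0]; a,b=c.at((x[0]-.5,y),z0+dz),c.at((x[-1]+.5,y),z0+dz); w.append(round(abs((b-a)[:2]@[.968,-.25])*1000,2))
    print(dz,w)
x=np.nonzero(k[ys[0]+3])[0]; print(c.at(((x[0]+x[-1])/2,ys[0]-.5),z0))
r=quat(o["eef_rot"]).as_matrix(); print(r)
E
```

```text
[ 0.51042827 -0.30061031  0.2403073 ] [-1.65094781e-03  7.91127097e-01  6.11649375e-01 -4.82076429e-04]
px [  278    66    85   231 17711]
66 296
-0.008 [np.float64(36.57), np.float64(36.55), np.float64(37.26), np.float64(37.5)]
-0.004 [np.float64(35.67), np.float64(35.65), np.float64(36.35), np.float64(36.58)]
0 [np.float64(34.78), np.float64(34.76), np.float64(35.43), np.float64(35.66)]
0.004 [np.float64(33.88), np.float64(33.86), np.float64(34.52), np.float64(34.75)]
[ 0.53598035 -0.20299096  0.2478073 ]
[[ 0.25176962  0.9677832  -0.00278237]
 [ 0.96778638 -0.25176463  0.0020225 ]
 [ 0.00125683 -0.00320194 -0.99999408]]
```

Emit:
{"method": "step_arm", "body": {"series": [[0.0246,0,-0.127,0,0,0.0227],[0.0246,0,-0.127,0,0,0.0227],[0.0246,0,-0.127,0,0,0.0227],[0.0246,0,-0.127,0,0,0.0227],[0.0246,0,-0.12,0,0,0.0227]]}}

```text
t: 6.55
ee_pos: [0.5414, -0.3003, 0.0826]
eef_rot: [-0.001, 0.669, 0.744, -0.0]
ft_force: [-0.7, -1.1, -3.2]
width: 0.0347
finger_force: 50.0
```

Emit:
{"method": "step_arm", "body": {"series": [[0,0,0,0,0,0],[0,0,0,0,0,0],[0,0,0,0,0,0],[0,0,0,0,0,0],[0,0,0,0,0,0]]}}

```text
t: 6.97
ee_pos: [0.5434, -0.3017, 0.0884]
eef_rot: [0.002, 0.67, 0.742, 0.0]
ft_force: [-0.2, -0.3, -3.5]
width: 0.0352
finger_force: 50.0
```

```bash
cat > rel.py <<'E'
from clampm import *
from link import link
O=A-.034*U
o=monitor.get_obs(); c,im=shot("wrist","rel%d"%int(o["t"]*1000)); p=o["ee_pos"]; r=quat(o["eef_rot"]).as_matrix()
d=p[:2]-O; print("t",o["t"],"TCP clamp x,y,z mm",(1000*np.array([d@U,d@V,p[2]])).round(1),"tool x heading",np.degrees(np.arctan2(r[1,0],r[0,0])).round(2),"q",o["q"].round(2))
zt=p[2]+.0055; rr,k,P=link(c,im,zt,(200,440,40,300)); ys=np.nonzero(k.any(1))[0]
L,Rr=[],[]
for y in range(ys[0]+4,ys[-1]-15):
    x=np.nonzero(k[y])[0]; L.append((x[0]-.5,y)); Rr.append((x[-1]+.5,y))
hh=[np.degrees(np.arctan2(v[1],v[0]))%180 for v in (wline(c,e,zt)[0] for e in (L,Rr))]
m=c.at((np.mean([L[0][0],Rr[0][0]]),ys[0]-.5),zt)[:2]-O
print("link headings",np.round(hh,2),"pin end clamp x,y mm",(1000*np.array([m@U,m@V])).round(1))
E
python3 rel.py
```

```text
t 6.9667 TCP clamp x,y,z mm [186.7   2.   88.4] tool x heading 95.84 q [-0.63  0.33  1.65 -0.    1.15 -0.74]
px [  279    67    84   230 17561]
link headings [95.6  96.44] pin end clamp x,y mm [85.9  2. ]
```

Emit:
{"method": "step_arm", "body": {"series": [[-0.006,0.042,-0.015,0,0,0],[-0.006,0.042,-0.015,0,0,0],[-0.006,0.042,-0.015,0,0,0],[-0.006,0.042,-0.015,0,0,0],[-0.006,0.042,-0.015,0,0,0]]}}

```text
t: 7.43
ee_pos: [0.5347, -0.2466, 0.0665]
eef_rot: [0.0, 0.67, 0.743, 0.0]
ft_force: [2.7, -1.9, -1.9]
width: 0.0353
finger_force: 50.0
```

Emit:
{"method": "step_arm", "body": {"series": [[0,0,0,0,0,0],[0,0,0,0,0,0],[0,0,0,0,0,0],[0,0,0,0,0,0],[0,0,0,0,0,0]]}}

```text
t: 7.85
ee_pos: [0.5348, -0.2483, 0.067]
eef_rot: [0.0, 0.67, 0.742, 0.0]
ft_force: [2.2, 1.1, -2.8]
width: 0.0357
finger_force: 50.0
```

```bash
python3 rel.py
```

```text
t 7.85 TCP clamp x,y,z mm [132.7  -1.1  67. ] tool x heading 95.88 q [-0.57  0.3   1.75  0.    1.1  -0.67]
px [  279    67    85   230 17667]
link headings [95.59 96.27] pin end clamp x,y mm [31.9 -0.7]
```

Emit:
{"method": "step_arm", "body": {"series": [[0.003,0,-0.006,0,0,0],[0,0,-0.006,0,0,0],[0,0,0,0,0,0],[0,0,0,0,0,0],[0,0,0,0,0,0]], "newtons": 15}}

```text
t: 8.32
ee_pos: [0.5353, -0.2484, 0.0639]
eef_rot: [0.0, 0.67, 0.743, -0.0]
ft_force: [0.4, 0.3, -1.1]
width: 0.0362
finger_force: 15.0
```

Emit:
{"method": "step_arm", "body": {"series": [[-0.0025,0.024,0,0,0,0],[-0.0025,0.024,0,0,0,0],[-0.0025,0.024,0,0,0,0],[-0.0025,0.024,0,0,0,0],[-0.0025,0.024,0,0,0,0]]}}

```text
t: 8.73
ee_pos: [0.5321, -0.217, 0.0638]
eef_rot: [-0.0, 0.67, 0.743, 0.0]
ft_force: [0.3, -2.5, -0.9]
width: 0.0359
finger_force: 15.0
```

```bash
python3 rel.py
```

```text
t 8.7333 TCP clamp x,y,z mm [101.3  -0.5  63.8] tool x heading 95.92 q [-0.52  0.27  1.79  0.    1.09 -0.63]
px [  279    65    85   232 17447]
link headings [95.71 96.05] pin end clamp x,y mm [-0.4 -0.2]
```

Emit:
{"method": "step_arm", "body": {"series": [[-0.001,0.014,0,0,0,0],[-0.001,0.014,0,0,0,0],[-0.001,0.014,0,0,0,0],[-0.001,0.014,0,0,0,0],[-0.001,0.01,0,0,0,0]]}}

```text
t: 9.2
ee_pos: [0.5309, -0.2011, 0.0638]
eef_rot: [-0.0, 0.67, 0.743, -0.0]
ft_force: [0.3, -2.0, -0.9]
width: 0.0356
finger_force: 15.0
```

Emit:
{"method": "step_arm", "body": {"series": [[-0.0005,0.003,0,0,0,0],[0,0.003,0,0,0,0],[-0.0005,0.003,0,0,0,0],[0,0,0,0,0,0],[0,0,0,0,0,0]]}}

```text
t: 9.62
ee_pos: [0.5307, -0.1991, 0.0637]
eef_rot: [-0.0, 0.67, 0.743, 0.0]
ft_force: [0.0, -0.8, -0.6]
width: 0.0359
finger_force: 15.0
```

Emit:
{"method": "step_arm", "body": {"series": [[0,0.002,0,0,0,0],[0,0.002,0,0,0,0],[-0.0005,0.002,0,0,0,0],[0,0.002,0,0,0,0],[0,0,0,0,0,0]], "newtons": 7}}

```text
t: 10.03
ee_pos: [0.5305, -0.1971, 0.0637]
eef_rot: [-0.0, 0.67, 0.743, 0.0]
ft_force: [0.5, -0.8, -0.8]
width: 0.0358
finger_force: 7.0
```

Emit:
{"method": "step_arm", "body": {"series": [[0,0.002,0,0,0,0],[0,0.002,0,0,0,0],[-0.0005,0.002,0,0,0,0],[0,0.002,0,0,0,0],[0,0,0,0,0,0]]}}

```text
t: 10.45
ee_pos: [0.5307, -0.1959, 0.064]
eef_rot: [0.001, 0.67, 0.743, -0.0]
ft_force: [-0.0, -5.1, -1.4]
width: 0.0361
finger_force: 7.0
```

```bash
python3 rel.py
```

```text
t 10.45 TCP clamp x,y,z mm [80.1  0.2 64. ] tool x heading 95.91 q [-0.49  0.25  1.81 -0.    1.08 -0.6 ]
px [  278    65    86   232 15976]
link headings [95.66 96.05] pin end clamp x,y mm [-21.5   0.3]
```

Emit:
{"method": "step_arm", "body": {"series": [[0,0,0,0,0,0],[0,0,0,0,0,0],[0,0,0,0,0,0],[0,0,0,0,0,0],[0,0,0,0,0,0]], "jaw": 0.75}}

```text
t: 10.92
ee_pos: [0.5304, -0.1949, 0.0637]
eef_rot: [-0.0, 0.67, 0.743, 0.0]
ft_force: [0.3, -0.3, 0.2]
width: 0.0607
finger_force: 0.0
```

```bash
sed -i 's/^zt=.*zt/import sys\nzt=float(sys.argv[1]) if len(sys.argv)>1 else p[2]+.0055; rr,k,P=link(c,im,zt/;s/zt=p\[2\].*$//' rel.py; grep -n zt rel.py | head; 
```

```text
7:zt=float(sys.argv[1]) if len(sys.argv)>1 else p[2]+.0055; rr,k,P=link(c,im,zt,(200,440,40,300)); ys=np.nonzero(k.any(1))[0]
11:hh=[np.degrees(np.arctan2(v[1],v[0]))%180 for v in (wline(c,e,zt)[0] for e in (L,Rr))]
12:m=c.at((np.mean([L[0][0],Rr[0][0]]),ys[0]-.5),zt)[:2]-O
```

Emit:
{"method": "step_arm", "body": {"series": [[0,0,0.08,0,0,0],[0,0,0.16,0,0,0],[0,0,0.16,0,0,0],[0,0,0.16,0,0,0],[0,0,0.16,0,0,0]]}}

```text
t: 11.33
ee_pos: [0.5301, -0.1947, 0.2456]
eef_rot: [-0.0, 0.67, 0.743, 0.0]
ft_force: [0.1, -0.6, -0.0]
width: 0.0655
finger_force: 0.0
```

Emit:
{"method": "step_arm", "body": {"series": [[0,0,0.12,0,0,0],[0,0,0.1,0,0,0],[0,0,0,0,0,0],[0,0,0,0,0,0],[0,0,0,0,0,0]], "jaw": 0}}

```text
t: 11.75
ee_pos: [0.5301, -0.1948, 0.2978]
eef_rot: [-0.001, 0.67, 0.743, -0.0]
ft_force: [-0.5, -0.2, 0.4]
width: 0.0398
finger_force: 0.0
```

```bash
cat > hand.py <<'E'
from clampm import *
O=A-.034*U; X=np.array([*U,0]); Y=np.array([*V,0]); O3=np.array([*O,0])
def onplane(c,uv,y=0.):   # ray meets plane clamp y=y -> clamp x,z
    v=c.ray(uv); t=(y-(c.p-O3)@Y)/(v@Y); P=c.p+t*v-O3; return np.array([P@X,P[2]])*1000
def masks(im):
    hsv=cv2.cvtColor(im,cv2.COLOR_BGR2HSV)
    red=cv2.inRange(hsv,(0,180,90),(5,255,255))|cv2.inRange(hsv,(174,180,90),(180,255,255))
    yel=cv2.inRange(hsv,(18,150,90),(30,255,255)); return red,yel
E
python3 rel.py 0.07; python3 - <<'E'
from hand import *
cs,s=shot("scene","s1"); ct,t=shot("top","t1")
for n,c,im,b in(("scene",cs,s,(250,420,140,260)),("top",ct,t,(225,310,250,280))):
    for col,m in zip(("red","yel"),masks(im)):
        k=np.zeros_like(m);k[b[2]:b[3],b[0]:b[1]]=m[b[2]:b[3],b[0]:b[1]]
        nn,lab,st,_=cv2.connectedComponentsWithStats(k)
        for i in range(1,nn):
            if st[i,4]<15: continue
            pts=np.argwhere(lab==i)[:,::-1].astype(np.int32); r=cv2.boxPoints(cv2.minAreaRect(pts))
            print(n,col,st[i].tolist(),r.round(1).tolist())
            if n=="scene": print("   xz",[onplane(c,p,.006).round(1).tolist() for p in r])
            if n=="top": print("   y at z=.2",[((c.at(p,.2)-O3)@Y*1000).round(1) for p in r], [((c.at(p,.2)-O3)@X*1000).round(1) for p in r])
E
```

```text
t 11.75 TCP clamp x,y,z mm [ 79.   -0.3 297.8] tool x heading 95.91 q [-0.49  0.04  1.59  0.    1.52 -0.6 ]
px [ 305  114   34  121 3441]
link headings [95.63 96.26] pin end clamp x,y mm [-21.6   0.3]
scene red [329, 174, 40, 38, 342] [[328.5, 206.5], [363.1000061035156, 172.89999389648438], [369.0, 179.10000610351562], [334.5, 212.60000610351562]]
   xz [[-134.1, 174.0], [-221.4, 221.7], [-238.6, 200.6], [-149.2, 152.0]]
scene yel [372, 161, 16, 19, 93] [[370.0, 177.3000030517578], [384.79998779296875, 160.10000610351562], [388.1000061035156, 162.89999389648438], [373.29998779296875, 180.10000610351562]]
   xz [[-241.0, 204.0], [-278.8, 232.2], [-288.9, 221.9], [-250.7, 193.5]]
top red [255, 259, 43, 9, 373] [[255.0, 259.0], [297.0, 259.0], [297.0, 267.0], [255.0, 267.0]]
   y at z=.2 [np.float64(11.4), np.float64(2.5), np.float64(-16.7), np.float64(-7.8)] [np.float64(-240.3), np.float64(-140.5), np.float64(-142.1), np.float64(-241.6)]
top yel [231, 263, 23, 5, 88] [[231.0, 263.0], [253.0, 263.0], [253.0, 267.0], [231.0, 267.0]]
   y at z=.2 [np.float64(6.8), np.float64(2.2), np.float64(-7.4), np.float64(-2.8)] [np.float64(-297.8), np.float64(-245.7), np.float64(-246.4), np.float64(-298.4)]
```

Emit:
{"method": "step_arm", "body": {"series": [[-0.0123,0.11,0,0,0,0],[-0.0123,0.12,0,0,0,0],[-0.0123,0.12,0,0,0,0],[-0.0123,0.12,0,0,0,0],[-0.0123,0.12,0,0,0,0]], "newtons": 20}}

```text
t: 12.32
ee_pos: [0.5142, -0.0463, 0.2973]
eef_rot: [-0.001, 0.67, 0.742, -0.001]
ft_force: [-0.2, 0.7, -1.3]
width: 0.0015
finger_force: 0.0
```

Emit:
{"method": "step_arm", "body": {"series": [[-0.0123,0.12,0,0,0,0],[-0.0123,0.12,0,0,0,0],[-0.0123,0.12,-0.03,0,0,0],[-0.0123,0.12,-0.05,0,0,0],[-0.0123,0.088,-0.05,0,0,0]]}}

```text
t: 12.73
ee_pos: [0.4989, 0.0966, 0.2651]
eef_rot: [-0.001, 0.669, 0.743, -0.0]
ft_force: [0.1, 0.4, -0.4]
width: 0.0006
finger_force: 0.0
```

Emit:
{"method": "step_arm", "body": {"series": [[0,0,-0.03,0,0,0],[0,0,-0.03,0,0,0],[0,0,-0.02,0,0,0],[0,0,0,0,0,0],[0,0,0,0,0,0]]}}

```text
t: 13.15
ee_pos: [0.4998, 0.0933, 0.246]
eef_rot: [-0.0, 0.67, 0.742, -0.0]
ft_force: [0.1, -0.3, 0.8]
width: 0.0001
finger_force: 0.0
```

```bash
python3 - <<'E'
from hand import *
o=monitor.get_obs(); p=o["ee_pos"]; d=p-O3; print(o["t"],p,"clamp",(d@X*1000).round(1),(d@Y*1000).round(1),o["ft_force"])
c,im=shot("scene","s2"); r=c.proj(p); print(r)
cv2.imwrite("pics/c5.png",cv2.resize(im[110:260,260:440],None,fx=4,fy=4,interpolation=cv2.INTER_CUBIC))
E
```

```text
13.15 [0.49978495 0.09330221 0.24601951] clamp -210.7 -0.8 [ 0.12037013 -0.33465622  0.77479543]
[357.33563283 162.82765789]
```

View pics/c5.png

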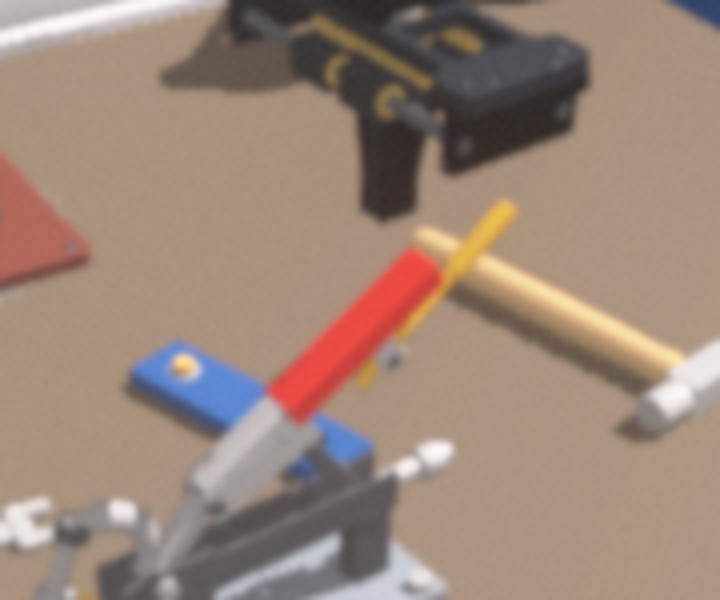

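Emit:
{"method": "step_arm", "body": {"series": [[0,0,-0.03,0,0,0],[0,0,-0.03,0,0,0],[0,0,-0.02,0,0,0],[0,0,-0.01,0,0,0],[0,0,-0.01,0,0,0]]}}

```text
t: 13.62
ee_pos: [0.4994, 0.0942, 0.2206]
eef_rot: [-0.0, 0.67, 0.743, -0.0]
ft_force: [-0.1, -0.0, -0.2]
width: 0.0003
finger_force: 0.0
```

Emit:
{"method": "step_arm", "body": {"series": [[0,0,-0.008,0,0,0],[0,0,-0.008,0,0,0],[0,0,-0.008,0,0,0],[0,0,-0.008,0,0,0],[0,0,-0.008,0,0,0]]}}

```text
t: 14.03
ee_pos: [0.4998, 0.0944, 0.2112]
eef_rot: [0.0, 0.67, 0.743, 0.0]
ft_force: [-0.1, 0.1, 0.5]
width: 0.0005
finger_force: 0.0
```

Emit:
{"method": "step_arm", "body": {"series": [[0,0.002,-0.008,0,0,0],[0,0.002,-0.008,0,0,0],[0,0.002,-0.008,0,0,0],[0,0.003,-0.008,0,0,0],[0,0.003,-0.008,0,0,0]]}}

```text
t: 14.45
ee_pos: [0.4999, 0.0974, 0.2022]
eef_rot: [0.0, 0.67, 0.743, 0.0]
ft_force: [-3.9, -0.6, 7.6]
width: 0.0003
finger_force: 3.5
```

Emit:
{"method": "step_arm", "body": {"series": [[0,0.003,-0.008,0,0,0],[-0.001,0.003,-0.008,0,0,0],[0,0.003,-0.008,0,0,0],[0,0.003,-0.008,0,0,0],[-0.001,0.003,-0.008,0,0,0]]}}

```text
t: 14.87
ee_pos: [0.4995, 0.1012, 0.1924]
eef_rot: [0.0, 0.67, 0.743, 0.0]
ft_force: [-2.5, 0.3, 6.9]
width: 0.0004
finger_force: 3.3
```

```bash
python3 - <<'E'
from hand import *
o=monitor.get_obs(); print(o["t"],o["ee_pos"],o["ft_force"],o["ft_torque"])
c,im=shot("scene","s3"); cw,w=shot("wrist","w5"); ct,t=shot("top","t3")
a=cv2.resize(im[130:280,250:420],(400,353),interpolation=cv2.INTER_CUBIC); b=cv2.resize(w[200:480,120:520],(400,280),interpolation=cv2.INTER_AREA)
d=cv2.resize(t[230:300,220:320],(400,280),interpolation=cv2.INTER_CUBIC); e=cv2.resize(w[0:300,160:480],(400,353))
cv2.imwrite("pics/c6.png",cv2.resize(np.vstack([np.hstack([a,e]),np.hstack([d,b])]),(758,600)))
print(cw.proj(o["ee_pos"]),ct.proj(o["ee_pos"]),c.proj(o["ee_pos"]))
E
```

```text
14.8667 [0.49945606 0.10124697 0.19242604] [-2.49605016  0.30595104  6.94943314] [-0.08174592  0.56701075  0.01874473]
[320.45120428 290.93793909] [264.67544552 263.47912526] [359.53930024 184.10688789]
```

View pics/c6.png

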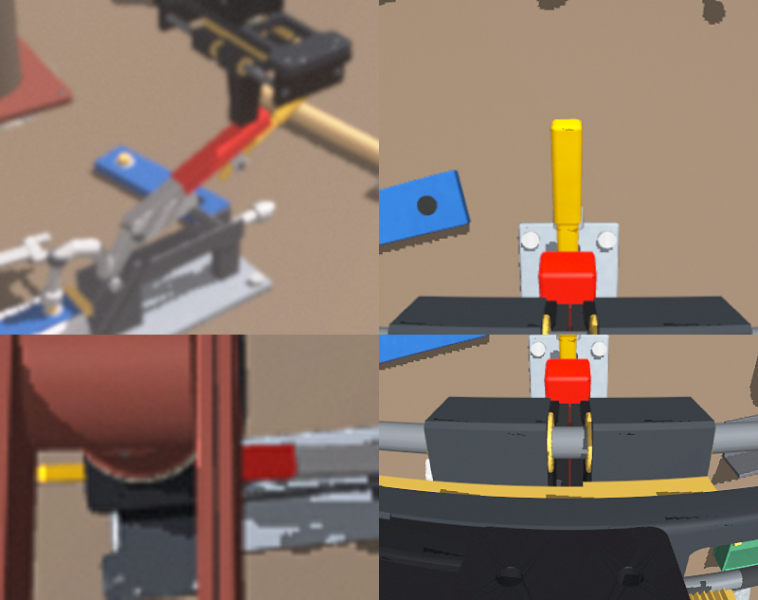

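Emit:
{"method": "step_arm", "body": {"series": [[0,0.004,-0.01,0,0,0],[-0.001,0.004,-0.01,0,0,0],[0,0.004,-0.01,0,0,0],[-0.001,0.004,-0.01,0,0,0],[0,0.004,-0.01,0,0,0]]}}

```text
t: 15.43
ee_pos: [0.4991, 0.1049, 0.1795]
eef_rot: [0.001, 0.67, 0.743, -0.001]
ft_force: [-0.9, -5.7, 5.2]
width: 0.0009
finger_force: 3.1
```

Emit:
{"method": "step_arm", "body": {"series": [[0,0.003,-0.008,0,0,0],[-0.001,0.003,-0.008,0,0,0],[0,0.003,-0.008,0,0,0],[0,0.003,-0.008,0,0,0],[0,0.003,-0.008,0,0,0]]}}

```text
t: 15.85
ee_pos: [0.4993, 0.1071, 0.1707]
eef_rot: [0.002, 0.67, 0.743, -0.001]
ft_force: [-3.4, -11.7, 12.6]
width: 0.0001
finger_force: 6.6
```

Emit:
{"method": "step_arm", "body": {"series": [[0.001,-0.004,0,0,0,0],[0.001,-0.004,0,0,0,0],[0,-0.004,0,0,0,0],[0,0,0,0,0,0],[0,0,0,0,0,0]]}}

```text
t: 16.27
ee_pos: [0.4994, 0.1067, 0.1706]
eef_rot: [0.001, 0.67, 0.743, 0.0]
ft_force: [-5.2, -2.0, 11.0]
width: 0.0005
finger_force: 5.4
```

Emit:
{"method": "step_arm", "body": {"series": [[-0.003,0.001,-0.006,0,0,0],[-0.002,0.001,-0.006,0,0,0],[-0.001,0.001,-0.006,0,0,0],[0,0.001,-0.006,0,0,0],[0,0.001,-0.006,0,0,0]]}}

```text
t: 16.68
ee_pos: [0.4991, 0.1077, 0.1635]
eef_rot: [0.002, 0.67, 0.743, 0.001]
ft_force: [-1.6, -3.0, 9.6]
width: 0.0008
finger_force: 5.1
```

Emit:
{"method": "step_arm", "body": {"series": [[0,0.001,-0.006,0,0,0],[0,0.001,-0.006,0,0,0],[0,0.001,-0.006,0,0,0],[0,0.001,-0.006,0,0,0],[0,0.001,-0.006,0,0,0]]}}

```text
t: 17.1
ee_pos: [0.4991, 0.1086, 0.1566]
eef_rot: [0.002, 0.67, 0.743, 0.001]
ft_force: [-4.6, -3.4, 15.8]
width: 0.0005
finger_force: 7.7
```

Emit:
{"method": "step_arm", "body": {"series": [[-0.003,0.001,-0.004,0,0,0],[-0.002,0.001,-0.004,0,0,0],[0,0.001,-0.004,0,0,0],[0,0,-0.004,0,0,0],[0,0,-0.004,0,0,0]]}}

```text
t: 17.52
ee_pos: [0.4989, 0.1091, 0.1524]
eef_rot: [0.003, 0.67, 0.743, 0.001]
ft_force: [-2.6, -4.5, 16.6]
width: 0.0004
finger_force: 8.5
```

Emit:
{"method": "step_arm", "body": {"series": [[-0.002,0,-0.004,0,0,0],[0,0,-0.004,0,0,0],[-0.001,0,-0.004,0,0,0],[0,0,-0.004,0,0,0],[0,0,-0.004,0,0,0]]}}

```text
t: 17.93
ee_pos: [0.4988, 0.1096, 0.1478]
eef_rot: [0.003, 0.67, 0.743, 0.002]
ft_force: [-1.1, -3.2, 17.5]
width: 0.0005
finger_force: 8.4
```

Emit:
{"method": "step_arm", "body": {"series": [[0,0,-0.004,0,0,0],[0,0,-0.004,0,0,0],[0,0,-0.004,0,0,0],[0,0,-0.004,0,0,0],[0,0,-0.004,0,0,0]]}}

```text
t: 18.35
ee_pos: [0.4987, 0.11, 0.1425]
eef_rot: [0.003, 0.67, 0.743, 0.003]
ft_force: [0.8, -0.5, 14.7]
width: 0.0003
finger_force: 7.3
```

Past the peak; force falling.

Emit:
{"method": "step_arm", "body": {"series": [[0,0,-0.004,0,0,0],[0,0,-0.004,0,0,0],[0,0,-0.004,0,0,0],[0,0,-0.004,0,0,0],[0,0,-0.004,0,0,0]]}}

```text
t: 18.77
ee_pos: [0.4986, 0.1103, 0.1368]
eef_rot: [0.003, 0.67, 0.743, 0.003]
ft_force: [2.5, 1.0, 8.4]
width: 0.0005
finger_force: 4.6
```

Emit:
{"method": "step_arm", "body": {"series": [[0,0,-0.004,0,0,0],[0,0,-0.004,0,0,0],[0,0,-0.004,0,0,0],[0,0,0,0,0,0],[0,0,0,0,0,0]]}}

```text
t: 19.18
ee_pos: [0.4955, 0.1101, 0.1309]
eef_rot: [0.0, 0.67, 0.743, 0.0]
ft_force: [-0.5, 0.4, 0.3]
width: 0.0006
finger_force: 0.1
```

Emit:
{"method": "step_arm", "body": {"series": [[0,0,0.05,0,0,0],[0,0,0.1,0,0,0],[0,0,0.1,0,0,0],[0,0,0.05,0,0,0],[0,0,0,0,0,0]]}}

```text
t: 19.6
ee_pos: [0.497, 0.1102, 0.2086]
eef_rot: [0.002, 0.67, 0.743, 0.002]
ft_force: [0.7, -0.1, -0.1]
width: 0.0002
finger_force: 0.0
```

Emit:
{"method": "step_arm", "body": {"series": [[0,0,0,0,0,0],[0,0,0,0,0,0],[0,0,0,0,0,0],[0,0,0,0,0,0],[0,0,0,0,0,0]], "jaw": 0.4}}

```text
t: 20.02
ee_pos: [0.4948, 0.11, 0.2046]
eef_rot: [-0.001, 0.67, 0.743, -0.001]
ft_force: [0.4, -0.4, -0.4]
width: 0.0259
finger_force: 0.0
```

```bash
cat > meas.py <<'E'
from hand import *
o=monitor.get_obs(); p=o["ee_pos"]; d=p-O3; print(o["t"],p,"clamp",(d@X*1000).round(1),(d@Y*1000).round(1),"q",o["q"].round(2))
c,im=shot("scene","m%d"%int(o["t"]*100)); cw,w=shot("wrist","mw%d"%int(o["t"]*100))
for n,cc,m,b in(("scene",c,im,(250,440,140,280)),("wrist",cw,w,(230,420,0,330))):
  for col,k0 in zip(("red","yel"),masks(m)):
    k=np.zeros_like(k0);k[b[2]:b[3],b[0]:b[1]]=k0[b[2]:b[3],b[0]:b[1]]
    nn,lab,st,_=cv2.connectedComponentsWithStats(k)
    for i in range(1,nn):
        if st[i,4]<40: continue
        pts=np.argwhere(lab==i)[:,::-1].astype(np.int32); r=cv2.boxPoints(cv2.minAreaRect(pts))
        print(n,col,st[i].tolist())
        if n=="scene": print("   xz",[onplane(cc,q,.006).round(0).tolist() for q in r])
        else: print("   xy@z.1",[(1000*np.array([(cc.at(q,.1)-O3)@X,(cc.at(q,.1)-O3)@Y])).round(0).tolist() for q in r])
E
python3 meas.py
```

```text
20.0167 [0.49480846 0.11001048 0.20458706] clamp -227.8 -4.0 q [ 0.06 -0.05  1.85 -0.    1.34 -0.04]
scene red [337, 212, 33, 10, 49]
   xz [[-155.0, 130.0], [-243.0, 116.0], [-245.0, 110.0], [-157.0, 124.0]]
scene yel [366, 210, 20, 10, 55]
   xz [[-233.0, 108.0], [-291.0, 102.0], [-296.0, 90.0], [-237.0, 97.0]]
wrist red [309, 208, 32, 89, 2761]
   xy@z.1 [[-249.0, -12.0], [-249.0, 10.0], [-180.0, 11.0], [-180.0, -13.0]]
wrist yel [317, 133, 15, 74, 1063]
   xy@z.1 [[-251.0, -6.0], [-304.0, -6.0], [-304.0, 3.0], [-251.0, 4.0]]
wrist yel [231, 281, 16, 49, 286]
   xy@z.1 [[-150.0, -82.0], [-193.0, -71.0], [-191.0, -60.0], [-148.0, -71.0]]
wrist yel [396, 281, 15, 49, 310]
   xy@z.1 [[-191.0, 53.0], [-193.0, 63.0], [-150.0, 74.0], [-148.0, 63.0]]
```

Emit:
{"method": "step_arm", "body": {"series": [[-0.003,0.058,0,0,0,0],[-0.003,0.058,0,0,0,0],[-0.003,0.058,0,0,0,0],[-0.003,0.058,0,0,0,0],[0,0,0,0,0,0]]}}

```text
t: 20.53
ee_pos: [0.4921, 0.17, 0.2056]
eef_rot: [-0.0, 0.669, 0.743, 0.0]
ft_force: [0.1, 0.3, -0.1]
width: 0.0348
finger_force: 0.0
```

Emit:
{"method": "step_arm", "body": {"series": [[0,0,-0.06,0,0,0],[0,0,-0.06,0,0,0],[0,0,-0.06,0,0,0],[0,0,0,0,0,0],[0,0,0,0,0,0]]}}

```text
t: 20.95
ee_pos: [0.4917, 0.1675, 0.16]
eef_rot: [-0.001, 0.67, 0.743, -0.001]
ft_force: [0.2, -0.1, 1.6]
width: 0.0349
finger_force: 0.0
```

```bash
python3 meas.py
```

```text
20.95 [0.4917434  0.16752781 0.16001749] clamp -285.3 -1.1 q [ 0.18  0.02  1.86 -0.    1.26  0.07]
scene yel [366, 210, 20, 10, 59]
   xz [[-233.0, 108.0], [-291.0, 102.0], [-296.0, 90.0], [-237.0, 97.0]]
wrist yel [311, 221, 17, 76, 1248]
   xy@z.1 [[-306.0, -6.0], [-306.0, 4.0], [-256.0, 4.0], [-256.0, -6.0]]
wrist yel [230, 281, 7, 14, 67]
   xy@z.1 [[-257.0, -60.0], [-266.0, -60.0], [-266.0, -56.0], [-257.0, -56.0]]
wrist yel [406, 281, 14, 49, 310]
   xy@z.1 [[-266.0, 56.0], [-266.0, 65.0], [-230.0, 68.0], [-231.0, 59.0]]
```

Emit:
{"method": "step_arm", "body": {"series": [[0,0,-0.07,0,0,0],[0,0,-0.07,0,0,0],[0,0,-0.07,0,0,0],[0,0,-0.05,0,0,0],[0,0,-0.035,0,0,0]]}}

```text
t: 21.47
ee_pos: [0.4925, 0.168, 0.0865]
eef_rot: [-0.0, 0.67, 0.743, -0.0]
ft_force: [0.1, 0.6, 0.5]
width: 0.0349
finger_force: 0.0
```

Emit:
{"method": "step_arm", "body": {"series": [[0,0,0,0,0,0],[0,0,0,0,0,0],[0,0,0,0,0,0],[0,0,0,0,0,0],[0,0,0,0,0,0]], "jaw": 0, "newtons": 30}}

```text
t: 21.88
ee_pos: [0.4917, 0.1681, 0.0876]
eef_rot: [-0.001, 0.67, 0.743, -0.001]
ft_force: [-5.6, -0.6, 3.2]
width: 0.0102
finger_force: 30.0
```

Emit:
{"method": "step_arm", "body": {"series": [[-0.003,0,0.008,0,0,0],[-0.002,0,0.008,0,0,0],[0,0,0.008,0,0,0],[0,0,0.008,0,0,0],[0,0,0.008,0,0,0]]}}

```text
t: 22.3
ee_pos: [0.4912, 0.1681, 0.097]
eef_rot: [-0.0, 0.67, 0.743, 0.0]
ft_force: [1.2, -0.9, -5.1]
width: 0.0104
finger_force: 30.0
```

Emit:
{"method": "step_arm", "body": {"series": [[0,0,0.008,0,0,0],[0,0,0.008,0,0,0],[0,0,0.008,0,0,0],[0,0,0.008,0,0,0],[0,0,0.008,0,0,0]]}}

```text
t: 22.72
ee_pos: [0.4913, 0.1676, 0.1072]
eef_rot: [0.0, 0.67, 0.743, -0.0]
ft_force: [1.1, -4.0, -4.8]
width: 0.0102
finger_force: 30.0
```

Emit:
{"method": "step_arm", "body": {"series": [[0,-0.001,0.008,0,0,0],[0,-0.001,0.008,0,0,0],[0,-0.001,0.008,0,0,0],[0,-0.002,0.008,0,0,0],[0,-0.002,0.008,0,0,0]]}}

```text
t: 23.13
ee_pos: [0.4915, 0.1701, 0.119]
eef_rot: [-0.002, 0.67, 0.742, 0.003]
ft_force: [-5.1, 14.2, 9.7]
width: 0.0104
finger_force: 30.0
```

```bash
python3 meas.py | grep -A1 -E "scene|clamp"
```

```text
23.1333 [0.49150396 0.17014171 0.11903376] clamp -288.0 -1.1 q [0.18 0.07 1.9  0.01 1.17 0.07]
scene red [335, 208, 16, 11, 53]
   xz [[-147.0, 144.0], [-187.0, 149.0], [-195.0, 135.0], [-154.0, 130.0]]
```

Emit:
{"method": "step_arm", "body": {"series": [[0,0.008,0.016,0,0,0],[0,0,0.016,0,0,0],[0,0,0.016,0,0,0],[0,-0.002,0.016,0,0,0],[0,-0.002,0.016,0,0,0]]}}

```text
t: 23.65
ee_pos: [0.4915, 0.1702, 0.1398]
eef_rot: [-0.001, 0.67, 0.743, 0.002]
ft_force: [-5.8, 8.2, 7.8]
width: 0.0104
finger_force: 30.0
```

Emit:
{"method": "step_arm", "body": {"series": [[0,-0.003,0.016,0,0,0],[0,-0.003,0.016,0,0,0],[0,-0.003,0.016,0,0,0],[0,-0.004,0.016,0,0,0],[0,-0.004,0.016,0,0,0]]}}

```text
t: 24.07
ee_pos: [0.4913, 0.1673, 0.1588]
eef_rot: [-0.002, 0.67, 0.743, 0.003]
ft_force: [-0.5, 12.9, 1.8]
width: 0.0103
finger_force: 30.0
```

Emit:
{"method": "step_arm", "body": {"series": [[0,0.004,0.016,0,0,0],[0,0,0.016,0,0,0],[0,0,0.016,0,0,0],[0,-0.002,0.016,0,0,0],[0,-0.002,0.012,0,0,0]]}}

```text
t: 24.48
ee_pos: [0.4916, 0.1653, 0.1779]
eef_rot: [-0.001, 0.67, 0.743, 0.002]
ft_force: [-2.2, 5.6, 1.7]
width: 0.0103
finger_force: 30.0
```

```bash
python3 meas.py | grep -A1 -E "scene|clamp"
```

```text
24.4833 [0.49164534 0.16532998 0.17791851] clamp -283.2 -1.5 q [ 0.17 -0.    1.85  0.    1.29  0.07]
scene yel [373, 179, 8, 10, 45]
   xz [[-245.0, 181.0], [-265.0, 192.0], [-274.0, 181.0], [-254.0, 170.0]]
```

Emit:
{"method": "step_arm", "body": {"series": [[0,-0.004,0.014,0,0,0],[0,-0.004,0.014,0,0,0],[0,-0.005,0.012,0,0,0],[0,-0.004,0.008,0,0,0],[0,0,0,0,0,0]]}}

```text
t: 25.0
ee_pos: [0.492, 0.1622, 0.1908]
eef_rot: [-0.001, 0.67, 0.743, 0.004]
ft_force: [-2.2, 9.6, 5.5]
width: 0.0101
finger_force: 30.0
```

Emit:
{"method": "step_arm", "body": {"series": [[0,0,0,0,0,0],[0,0,0,0,0,0],[0,0,0,0,0,0],[0,0,0,0,0,0],[0,0,0,0,0,0]], "jaw": 0.5}}

```text
t: 25.42
ee_pos: [0.4912, 0.1587, 0.188]
eef_rot: [-0.0, 0.67, 0.743, -0.0]
ft_force: [-0.2, -1.0, -0.1]
width: 0.0362
finger_force: 0.0
```

```bash
python3 meas.py | grep -A1 -E "scene|clamp"
```

```text
25.4167 [0.49116194 0.1586604  0.18800209] clamp -276.6 -2.6 q [ 0.16 -0.01  1.85 -0.    1.31  0.06]
scene yel [371, 165, 13, 17, 88]
   xz [[-235.0, 207.0], [-269.0, 226.0], [-281.0, 212.0], [-247.0, 193.0]]
```

Emit:
{"method": "step_arm", "body": {"series": [[0,0,0.06,0,0,0],[0,0,0.1,0,0,0],[0,0,0.12,0,0,0],[0,0,0.12,0,0,0],[0,0,0.12,0,0,0]]}}

```text
t: 25.93
ee_pos: [0.4909, 0.1586, 0.3191]
eef_rot: [-0.0, 0.67, 0.742, -0.0]
ft_force: [0.3, -0.3, -0.1]
width: 0.0432
finger_force: 0.0
```

Emit:
{"method": "step_arm", "body": {"series": [[0.012,-0.13,0,0,0,0],[0.012,-0.13,0,0,0,0],[0.012,-0.13,0,0,0,0],[0.012,-0.13,0,0,0,0],[0.012,-0.13,0,0,0,0]]}}

```text
t: 26.35
ee_pos: [0.5061, -0.0051, 0.3181]
eef_rot: [0.0, 0.67, 0.743, 0.0]
ft_force: [0.4, -0.1, -0.9]
width: 0.0436
finger_force: 0.0
```

Emit:
{"method": "step_arm", "body": {"series": [[0.015,-0.13,0,0,0,0],[0.015,-0.13,0,0,0,0],[0.015,-0.13,0,0,0,0],[0.015,-0.13,0,0,0,0],[0.015,-0.13,0,0,0,0]]}}

```text
t: 26.77
ee_pos: [0.5248, -0.168, 0.3179]
eef_rot: [-0.0, 0.67, 0.742, -0.0]
ft_force: [-0.6, 0.5, 0.4]
width: 0.0438
finger_force: 0.0
```

Emit:
{"method": "step_arm", "body": {"series": [[0.015,-0.1,0,0,0,0],[0,0,0,0,0,0],[0,0,0,0,0,0],[0,0,0,0,0,0],[0,0,0,0,0,0]]}}

```text
t: 27.18
ee_pos: [0.5287, -0.1901, 0.318]
eef_rot: [-0.0, 0.669, 0.743, 0.0]
ft_force: [-0.2, -0.2, -0.5]
width: 0.0436
finger_force: 0.0
```

```bash
python3 rel.py 0.07; python3 - <<'E'
from hand import *
# pin visibility + bystander/pose change check against start, scene view
c,im=shot("scene","send"); a=cv2.imread("pics/s1.png"); b=cv2.imread("pics/s2.png")
red,yel=masks(im)
print([ (n,np.argwhere(k[140:260,250:420]).min(0).tolist(),int((k[140:260,250:420]>0).sum())) for n,k in(("red",red),("yel",yel))])
r0,y0=masks(a); print([ (n,np.argwhere(k[140:260,250:420]).min(0).tolist(),int((k[140:260,250:420]>0).sum())) for n,k in(("red",r0),("yel",y0))])
d=(np.abs(im.astype(int)-a).max(2)>60).astype(np.uint8); d[:150]=0
n,l,st,_=cv2.connectedComponentsWithStats(cv2.dilate(d,np.ones((3,3)))); print([s.tolist() for s in st[1:] if s[4]>60])
E
```

```text
t 27.1833 TCP clamp x,y,z mm [ 74.2  -1.2 318. ] tool x heading 95.96 q [-0.49  0.02  1.56  0.    1.55 -0.59]
px [ 306  120   33  115 3052]
link headings [95.69 95.58] pin end clamp x,y mm [-21.4   0.7]
[('red', [34, 79], 358), ('yel', [22, 100], 111)]
[('red', [34, 79], 342), ('yel', [21, 100], 106)]
[[196, 149, 16, 19, 162], [256, 154, 8, 15, 100], [38, 312, 12, 20, 89], [86, 319, 10, 12, 68], [30, 336, 8, 13, 64], [86, 340, 21, 18, 212], [55, 371, 13, 31, 226]]
```

```bash
python3 -c "
from station import ctrl; print(ctrl.hand_in())"
```

```text
the job is handed in; nothing more can be done
None
```

I handed the job in at about 27 s, but the hand-in gave no verdict: the link measures within about 1 mm of its seat, the clamp snapped shut and stayed locked, and lifting the lever reopened it to its starting pose; that the pin is flush I did not check directly, only inferred from the snap.

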